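# Draw the filter plate from the microscope light unit and show it over the light pad

## Task

On the grey light unit, slide the transport lock knob fully left (seen from the robot) to its end stop to free the flap, lift the cover flap by its bar right up so that it stays standing open, and draw out the filter plate (the one with the tall grip tab), leaving the plain blanking plate in its slot. Present the filter plate over the middle of the light pad, upright and tab up, its lower edge roughly 10 cm above the pad, and finish while still holding it there; leave the tray, jar and forceps alone.

Things in the scene. Friction and masses are not known exactly. Their poses are not given: they have to be found in the camera images.
- unit: Grey light unit, fixed, 225 (x) x 156 (y) x 100 mm high, x -130..+97 mm. Origin on the bench under the middle of its plate well; x points from the lock knob (robot side) to the flap hinge, y left, z up. Well: x -48..+48, y -70..+70 mm, floor at 12 mm, open top under the flap. In it two slots along x, at y = +22.5 and -22.5 mm (45 mm ribs beyond x = +-37 mm), one plate in each, in either order.
- lock (a joint): Travel of the transport lock in m along the unit's +y: 0 at its locked end, 0.08 at its free end stop. Starts between 0 and 0.02, stays where left (about 1.5 N to move). Its steel tongue lies over the flap's ear and holds the flap shut until about 0.06.
- lock_knob (a point): Grip point of the black lock knob: 26 (x) x 20 (y) x 48 mm high block on the unit's deck; this point lies on its middle line, 11.5 mm below its top and 138 mm above the bench. It slides along the unit's y.
- flap (a joint): Angle of the cover flap in rad: 0 shut, 1.57 upright, stops at 1.9. Friction hinge (about 0.17 N m): it stays where it is left at any angle.
- flap_handle (a point): Middle of the flap's round steel bar (90 mm long along the unit's y, a post at each end), 35 mm above the flap's face, 142 mm above the bench when shut; 115 mm to the robot's side of the hinge line and 42 mm above it when shut, and turns with the flap. Flap: aluminium, 133 x 152 x 6 mm, with an ear on its near edge; the near edge swings up and away from the robot.
- flap_hinge (a point): Middle of the flap's hinge line, along the unit's y, at the unit's x = +85 mm, 100 mm above the bench. Turns with the flap.
- filter: Filter plate: dark steel frame 80 (x) x 10 (y) x 60 mm high with a glass window and a grip tab 36 x 10 x 20 mm on the middle of its top edge; 80 mm high in all, about 0.12 kg. Stands loose on edge in one slot, under the flap. Origin in the middle of its lower edge, z up to the tab, y through its thickness.
- filter_tab (a point): Centre of the filter plate's grip tab (10 mm thick across the unit's y, 36 mm wide along x), 70 mm above the plate's lower edge and 10 mm below the tab's top.
- filter_middle (a point): Centre of the filter plate's glass window, 30 mm above its lower edge.
- blank: Blanking plate: plain dark steel 80 x 10 x 60 mm high, no tab, stands loose in the other slot, to be left there. Origin in the middle of its lower edge.
- pad: Light pad: square, 150 x 150 x 12 mm, white face with black rim, fixed on the bench to the left or right of the unit. Origin under its middle, on the bench.
- tray: Green specimen tray 150 x 150 x 35 mm with a brown reef rock up to 90 mm high, loose, on the side opposite the pad; leave alone. Origin under its middle.
- jar: Glass jar, 64 mm across, 85 mm high, loose, beyond the unit; leave alone. Origin under its middle.
- forceps: Steel forceps 135 mm long, 5 mm high, lying loose beyond the unit; leave alone. Origin near its middle on the bench.
Mind the look-alikes: they are no part of the job. Several things look just like the pad: the one meant starts farthest from the robot's base.

How it is judged:
By the outcome, as a careful person would: the job done as asked, in the order asked, and still so for the second after the job is handed in, while the arm keeps its last pose, push and grip.
It also fails if it takes over 69 s, if anything falls off the work surface, if the arm or the gripper's body presses on something with over 40 N, if the wrist force passes 120 N, or if a joint passes its speed limit or range.

## Robot

A 6-joint arm with a two-finger parallel gripper is mounted at the origin on the work surface. World frame = base frame: x ahead of the robot, y to its left, z up, the work surface at z = 0. Lengths are in mm, angles in rad, forces in N, time in s.
With the tool pointing down it reaches from about 400 to 925 mm from the base axis. Payload 12.5 kg.
Tool frame: the origin (TCP) lies at the very end of the fingers, on their centre line; the grasp point (between the pads) lies 19 mm behind it (grip_point_offset is the distance from the TCP to the grasp point, in mm); z points along the fingers, y is the direction in which the jaws open and shut (so a half turn about z gives the same grasp; the last joint's range is limited). The gripper opens to 95 mm and grips with 3 to 60 N. Pads are 20 mm wide; open, the fingers measure 119 mm over their backs; the gripper's body (75 mm by 180 mm) begins 59 mm behind the grasp point.
Start: joints at [1.234, 0.491, 1.559, -0, 1.092, -0.106], TCP at [142.954, 608.45, 214.661] pointing down, gripper open.
Joint ranges: [-3.1, 3.1], [-0.84, 2.19], [0.05, 2.79], [-1.13, 4.28], [0.06, 2.93], [-2.69, 2.69]. Speed limits (rad/s): [2.22, 2.22, 2.79, 3.14, 3.14, 3.14].

## Interface

Orientations are given as a unit quaternion [x, y, z, w].
In Python, from cell import sense, read_camera, finish_job, grip_point_offset gives the robot as it stands. The module is installed in compiled form; this text tells all that it offers.
- The arm moves only by the tool send_rows, never from a script. Its argument "commands" is a list of rows, each an object with "translation": the shift along the world's x, y, z in mm, a list of three; "twist": the turn, a rotation vector about the world's x, y, z in degrees, a list of three. In form: [{"translation": [tx, ty, tz], "twist": [wx, wy, wz]}, ...]. A call has 1 to 8 rows; each row shifts and turns the commanded pose from where the row before left it; what a row does not reach is not made up. A row lasts 1/8 s, in which the tool goes at most 62.5 mm and 10.7 degrees, less where a joint would pass 70% of its speed; a pose out of reach is approached as far as the arm can. A call with a gripper value outside its range is refused whole. "claw" is the closure, from -1 (fully open) to 1 (shut), set as the call begins (left out, the last holds). The fingers move at their own pace and stop on an object; "newtons" is the grip in N (left out, the last holds). Time passes only in rows, so rows that do not move let the fingers close. It gives the time, the measured TCP pose, the force and the opening at its end, in the units of the state.
- sense(): the state, without advancing time (a new reading comes with each control period).
- read_camera(name): name is "scene" or "top"; returns a dict with "image" (384x512x3 uint8, red, green, blue), "mtx" (3x3 intrinsics, pixels), "D" ([k1, k2, p1, p2, k3] as OpenCV has them; the pictures are not rectified), "R" (3x3) and "t" (3): a world point X has camera coordinates R X + t. Camera axes: x right, y down, z forward; pixel columns grow to the right and rows downward; lengths in mm; the calibration is good to about 2 mm. A picture is of the moment at which its call begins. There is no depth.
- finish_job(): hands the job in, once; it reports no verdict.
The state is a dict: "clock": time; "joint_positions": joint angles; "qvel": joint speeds; "joint_efforts": joint torques, N m; "ee_pos": TCP position; "ee_rot": TCP orientation; "force": force on the tool from outside, world axes, zero at the start; "ft_torque": the same for the moment, N m; "grip_width": opening from 0.0 (shut) to 1.0 (fully open).
Only numpy, scipy, OpenCV 4.12 (cv2) and the standard library are available. Lean on these libraries where they do the work, as an engineer would, in place of code of your own. Each camera call takes 0.05 s, during which the arm holds its last target. There are 200 camera calls.

## Working session

There is one attempt and no reset: what is moved stays moved. The work goes in short steps, Python scripts to look and compute and a tool call to move; the robot and the scene stay as the last step left them, time stands still between calls to the robot, and variables do not carry over. Pictures are saved under pics/ and viewed, about 8 in all and at most 12, crops included, and the job is handed in when it is done.

Besides the shell and the picture viewer there is one more tool, called as name(argument=value, ...) on one line, values as JSON. send_rows: Moves the arm, as the interface text tells. Its arguments: {"type":"object","properties":{"commands":{"type":"array"},"claw":{"type":"number"},"newtons":{"type":"number"}},"required":["commands"]}

```bash
mkdir -p pics; cat > h.py <<'E'
import numpy as np, cv2
from cell import sense, read_camera, finish_job, grip_point_offset
def snap(n,f=None):
    c=read_camera(n); c['K']=np.array(c['mtx'],float); c['D']=np.array(c['D'],float)
    c['R']=np.array(c['R'],float); c['t']=np.array(c['t'],float)
    if f: cv2.imwrite('pics/'+f,c['image'][:,:,::-1])
    return c
def ray(c,u,v):
    p=cv2.undistortPoints(np.array([[[u,v]]],float),c['K'],c['D'])[0,0]
    return -c['R'].T@c['t'], c['R'].T@np.array([p[0],p[1],1.])
def onz(c,u,v,z):
    o,d=ray(c,u,v); return o+d*(z-o[2])/d[2]
def tri(c1,p1,c2,p2):
    o,d=ray(c1,*p1);q,e=ray(c2,*p2)
    s=np.linalg.lstsq(np.c_[d,-e],q-o,rcond=None)[0]
    a=o+d*s[0];b=q+e*s[1]; return (a+b)/2,np.linalg.norm(a-b)
def proj(c,X):
    return cv2.projectPoints(np.array(X,float).reshape(-1,1,3),cv2.Rodrigues(c['R'])[0],c['t'],c['K'],c['D'])[0].reshape(-1,2)
E
python3 - <<'E'
from h import *
import pickle
np.set_printoptions(precision=1,suppress=True)
print(sense(),grip_point_offset)
a=snap('scene');b=snap('top')
pickle.dump((a,b),open('c0.pkl','wb'))
for c,n in((a,'s0'),(b,'t0')):
    print(-c['R'].T@c['t'],c['R'][2])
    cv2.imwrite(f'pics/{n}.png',cv2.resize(c['image'][:,:,::-1],(800,600),interpolation=cv2.INTER_CUBIC))
E
```

```text
{'clock': 0.0, 'joint_positions': array([ 1.2,  0.5,  1.6, -0. ,  1.1, -0.1]), 'qvel': array([-0.,  0., -0.,  0., -0., -0.]), 'joint_efforts': array([  0. , -61.3, -25.8,   0.1,   0. ,  -0. ]), 'ee_pos': array([142.9, 608.2, 214. ]), 'ee_rot': array([ 0.1,  1. , -0. , -0. ]), 'force': array([-0.4, -0.3,  1.2]), 'ft_torque': array([-0. ,  0. ,  0.1]), 'grip_width': 0.9994404365634778} 18.8
[1094.5 -207.8 1141.1] [-0.5  0.2 -0.8]
[ 403.5   13.  1199.3] [ 0.1  0.  -1. ]
```

View pics/s0.png

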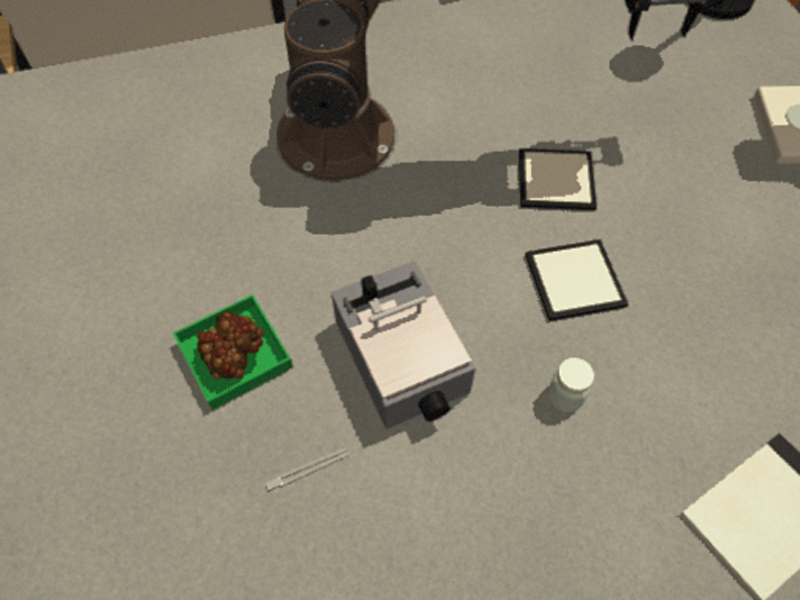

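View pics/t0.png

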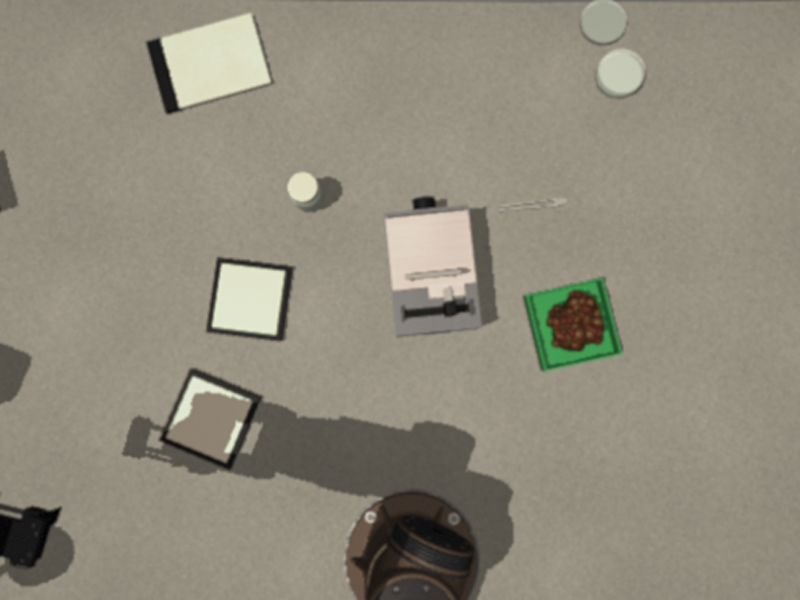

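The scene picture shows the unit in the middle, with its black knob near (369,288), its bar from (372,320) to (425,301), and the flap shut. In the top picture the knob is at (453,309), the bar runs from (408,276) to (468,271), and the pad meant is at (250,298), the farthest one from the base.

```bash
python3 - <<'E'
from h import *
import pickle
np.set_printoptions(precision=1,suppress=True)
a,b=pickle.load(open('c0.pkl','rb')); s=.64
for n,p,z in [('barL',(408,276),142),('barR',(468,271),142),('knobtop',(453,309),149.5),('deckNL',(397,335),100),('deckNR',(481,327),100),('flapFL',(387,215),103),('flapFR',(468,208),103)]:
    print(n,onz(b,p[0]*s,p[1]*s,z))
for n,p,z in [('barR',(372,322),142),('barL',(425,301),142),('knobtop',(369,283),149.5)]: print('scene',n,onz(a,p[0]*s,p[1]*s,z))
for c,q,n in((a,(575,280),'s'),(b,(250,298),'t')):
    m=(c['image'].min(2)>175).astype(np.uint8)
    k,l,st,ce=cv2.connectedComponentsWithStats(m)
    i=min(range(1,k),key=lambda i:np.hypot(*(ce[i]-np.array(q)*s))if st[i,4]>300 else 1e9)
    r=cv2.minAreaRect(np.argwhere(l==i)[:,::-1].astype(np.float32)); P=np.array([onz(c,*x,12) for x in cv2.boxPoints(r)])
    print('pad',n,st[i],onz(c,*ce[i],12),P.mean(0),np.linalg.norm(P[1]-P[0]),np.linalg.norm(P[2]-P[1]))
A=cv2.resize(a['image'][150:290,200:320],None,fx=4,fy=4,interpolation=cv2.INTER_CUBIC)[:560]
B=cv2.resize(b['image'][120:225,240:320],None,fx=5,fy=5,interpolation=cv2.INTER_CUBIC)
C=np.zeros((560,800,3),np.uint8); C[:,:400]=cv2.resize(A,(400,467)).shape and np.pad(cv2.resize(A,(400,467)),((0,93),(0,0),(0,0)));C[:525,400:]=B
cv2.imwrite('pics/z0.png',C[:,:,::-1])
E
```

```text
barL [524.2  11.2 142. ]
barR [534.4 -93.8 142. ]
knobtop [466.9 -67.5 149.5]
deckNL [421.3  29.5 100. ]
deckNR [ 438.1 -122.1  100. ]
flapFL [640.6  51.2 103. ]
flapFR [655.3 -96.9 103. ]
scene barR [538.5 -76.5 142. ]
scene barL [527.5  15.4 142. ]
scene knobtop [471.8 -61.4 149.5]
pad s [ 342  157   55   42 1534] [490.4 326.   12. ] [488.6 328.8  12. ] 147.70513516127437 127.29039829009349
pad t [ 136  169   46   45 1601] [490.1 325.5  12. ] [490.4 325.7  12. ] 123.54584330796459 124.27215847883953
```

View pics/z0.png

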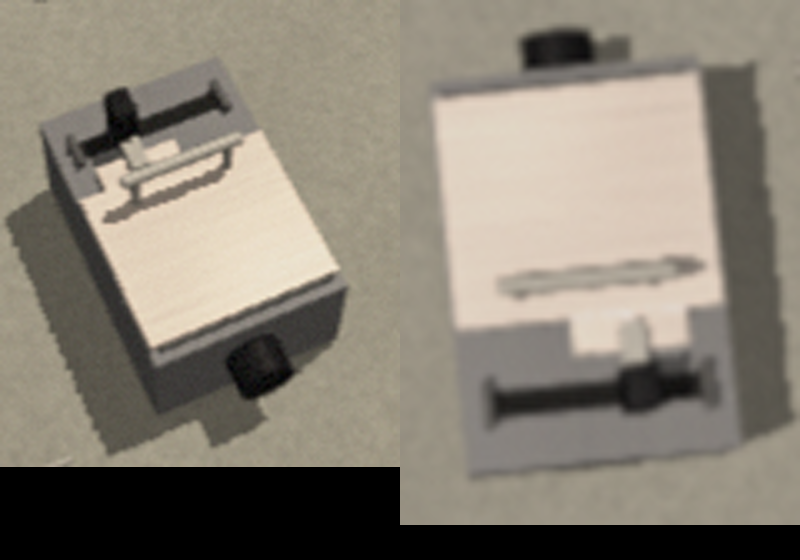

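The crop gives the same layout in more detail. In full-image pixels, the bar ends are at top (260,177) and (295.5,173.6), and at scene (272,192.3) and (237.2,204.3). The knob top is at top (288,197) and scene (236,179).

```bash
python3 - <<'E'
from h import *
import pickle
from scipy.optimize import least_squares
np.set_printoptions(precision=1,suppress=True)
a,b=pickle.load(open('c0.pkl','rb'))
print('barL',tri(a,(272,192.3),b,(260,177)));print('barR',tri(a,(237.2,204.3),b,(295.3,173.6)));print('knob',tri(a,(236,178.5),b,(288,197)))
# landmarks (unit frame): deck near corners, bar ends, flap near corners
L=[(b,(254,215.4),(-130,78,100)),(b,(308.4,208),(-130,-78,100)),(b,(260,177),(-30,46,142)),(b,(295.5,173.6),(-30,-46,142)),
(a,(272,192.3),(-30,46,142)),(a,(237.2,204.3),(-30,-46,142)),(a,(212.4,189.6),(-130,-78,100)),(a,(265.4,167.7),(-130,78,100))]
def W(p,x):
    c,s=np.cos(p[2]),np.sin(p[2]); return np.array([p[0]+c*x[0]-s*x[1],p[1]+s*x[0]+c*x[1],x[2]])
f=lambda p:np.concatenate([proj(c,W(p,x))[0]-u for c,u,x in L])
r=least_squares(f,[560,-40,0.1],loss='soft_l1')
p=r.x;print(p[:2],np.degrees(p[2]));print(f(p).reshape(-1,2))
for n,c,u in(('s',a,(236,178.5)),('t',b,(288,197))):
    X=onz(c,*u,149.5);d=X[:2]-p[:2];co,s=np.cos(p[2]),np.sin(p[2]);print(n,X,'unit',co*d[0]+s*d[1],-s*d[0]+co*d[1])
for x in[(-30,0,142),(85,0,100),(0,22.5,82),(0,-22.5,82)]:print(x,W(p,x))
E
```

```text
barL (array([524. ,  15.4, 138.1]), np.float64(2.4626626079352256))
barR (array([534.1, -79.7, 145.4]), np.float64(4.574606503908726))
knob (array([468.6, -61.2, 157. ]), np.float64(1.1991823741429195))
[559.9 -28. ] 7.5959937890802935
[[-0.8 -0.8]
 [-0.4  0.1]
 [ 0.2 -0.4]
 [-1.9 -0.9]
 [-1.1 -0.6]
 [ 0.2  1.2]
 [-1.2 -1.5]
 [-0.8 -0.7]]
s [464.1 -59.5 149.5] unit -99.18577629340739 -18.519912230690963
t [468.9 -62.3 149.5] unit -94.77066442613861 -21.922993133672378
(-30, 0, 142) [530.2 -32.  142. ]
(85, 0, 100) [644.2 -16.8 100. ]
(0, 22.5, 82) [557.   -5.7  82. ]
(0, -22.5, 82) [562.9 -50.3  82. ]
```

The unit is at about (560,-28) with yaw of about 7.6°, and the pad is at (490,326). The knob is at about (466,-61). Moving there now.

send_rows(commands=[{"translation":[35,-43,0],"twist":[0,0,0]},{"translation":[35,-43,0],"twist":[0,0,0]},{"translation":[35,-43,0],"twist":[0,0,0]},{"translation":[35,-43,0],"twist":[0,0,0]},{"translation":[35,-44,0],"twist":[0,0,0]},{"translation":[34,-44,0],"twist":[0,0,0]},{"translation":[34,-44,0],"twist":[0,0,0]},{"translation":[34,-44,0],"twist":[0,0,0]}], claw=-0.2, newtons=20)

```text
clock: 1.1
ee_pos: [420.8, 258.9, 214.6]
ee_rot: [0.115, 0.993, 0.0, -0.0]
force: [-0.4, 0.3, 0.4]
grip_width: 0.604
```

send_rows(commands=[{"translation":[6,-41,0],"twist":[0,0,0]},{"translation":[6,-40,0],"twist":[0,0,0]},{"translation":[6,-40,0],"twist":[0,0,0]},{"translation":[6,-40,0],"twist":[0,0,0]},{"translation":[6,-40,0],"twist":[0,0,0]},{"translation":[6,-40,0],"twist":[0,0,0]},{"translation":[5,-40,0],"twist":[0,0,0]},{"translation":[5,-40,0],"twist":[0,0,0]}])

```text
clock: 2.1
ee_pos: [465.9, -61.9, 214.6]
ee_rot: [0.115, 0.993, 0.0, -0.0]
force: [1.0, -0.4, -0.3]
grip_width: 0.602
```

```bash
cat >> h.py <<'E'
from scipy.spatial.transform import Rotation as Ro
def st():
    s=sense(); R=Ro.from_quat(s['ee_rot']).as_matrix()
    print('t',round(s['clock'],2),'tcp',np.round(s['ee_pos'],1),'z',np.round(R[:,2],3),'jaw yaw from +y deg',round(np.degrees(np.arctan2(-R[0,1],R[1,1])),2),'F',np.round(s['force'],1),'w',round(s['grip_width']*95,1),'q',np.round(s['joint_positions'],2))
E
python3 -c "from h import *;st()"
```

```text
t 2.1 tcp [465.9 -61.9 214.6] z [-0.  0. -1.] jaw yaw from +y deg -13.23 F [ 1.  -0.4 -0.3] w 57.2 q [-0.27  0.27  1.92  0.    0.95 -1.61]
```

send_rows(commands=[{"translation":[0,1,-20],"twist":[0,0,10.4]},{"translation":[0,0,-20],"twist":[0,0,10.4]},{"translation":[0,0,-25],"twist":[0,0,0]},{"translation":[0,0,-25],"twist":[0,0,0]},{"translation":[0,0,0],"twist":[0,0,0]}])

```text
clock: 2.72
ee_pos: [465.1, -59.4, 123.5]
ee_rot: [-0.066, 0.998, 0.001, -0.002]
force: [-0.2, -0.5, -0.7]
grip_width: 0.6
```

send_rows(commands=[{"translation":[0,0,0],"twist":[0,0,0]},{"translation":[0,0,0],"twist":[0,0,0]},{"translation":[0,0,0],"twist":[0,0,0]},{"translation":[0,0,0],"twist":[0,0,0]}], claw=1)

```text
clock: 3.22
ee_pos: [466.1, -59.6, 125.0]
ee_rot: [-0.066, 0.998, -0.0, 0.0]
force: [0.2, -1.1, 1.4]
grip_width: 0.236
```

```bash
python3 - <<'E'
from h import *
st();c=snap('scene');d=snap('top')
A=cv2.resize(c['image'][140:280,190:330],(400,400));B=cv2.resize(d['image'][120:230,230:330],(400,400))
cv2.imwrite('pics/k1.png',np.hstack([A,B])[:,:,::-1])
E
```

```text
t 3.23 tcp [466.1 -59.6 125. ] z [ 0.001 -0.    -1.   ] jaw yaw from +y deg 7.58 F [ 0.2 -1.1  1.4] w 22.4 q [-0.27  0.4   2.03  0.    0.71 -1.97]
```

View pics/k1.png

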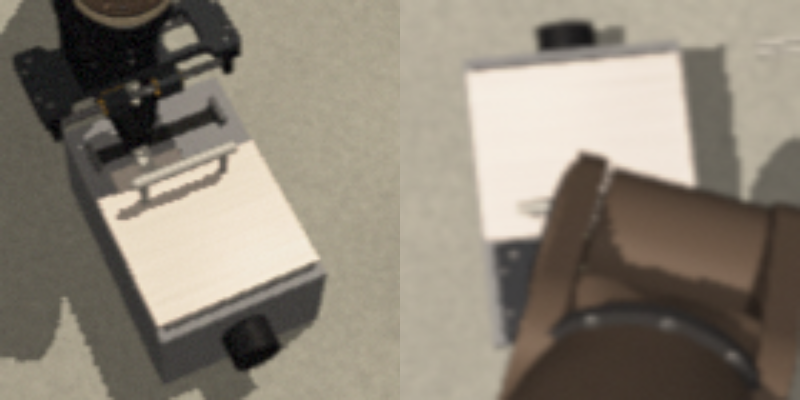

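The fingers are round the knob, which is at about (140,140) in the left half of the picture, and the opening of about 20 mm fits the knob. Sliding it left.

send_rows(commands=[{"translation":[-1,7,0],"twist":[0,0,0]},{"translation":[-1,8,0],"twist":[0,0,0]},{"translation":[-1,8,0],"twist":[0,0,0]},{"translation":[-1,8,0],"twist":[0,0,0]},{"translation":[-1,8,0],"twist":[0,0,0]},{"translation":[-1,8,0],"twist":[0,0,0]},{"translation":[-1,6,0],"twist":[0,0,0]}])

```text
clock: 4.2
ee_pos: [459.7, -6.0, 125.0]
ee_rot: [-0.066, 0.998, -0.0, 0.001]
force: [5.3, -1.4, 3.5]
grip_width: 0.21
```

send_rows(commands=[{"translation":[-0.5,3,0],"twist":[0,0,0]},{"translation":[0,0,0],"twist":[0,0,0]}])

```text
clock: 4.45
ee_pos: [459.4, -3.0, 124.9]
ee_rot: [-0.066, 0.998, 0.0, 0.001]
force: [5.9, 1.9, 5.1]
grip_width: 0.211
```

send_rows(commands=[{"translation":[-0.5,3,0],"twist":[0,0,0]},{"translation":[0,0,0],"twist":[0,0,0]}])

```text
clock: 4.7
ee_pos: [459.0, -0.2, 125.0]
ee_rot: [-0.066, 0.998, -0.0, 0.001]
force: [6.3, 1.5, 3.3]
grip_width: 0.21
```

```bash
python3 -c "from h import *;st()"
```

```text
t 4.7 tcp [ 4.59e+02 -2.00e-01  1.25e+02] z [ 0.003  0.    -1.   ] jaw yaw from +y deg 7.57 F [6.3 1.5 3.3] w 20.0 q [-0.14  0.39  2.06  0.    0.69 -1.85]
```

send_rows(commands=[{"translation":[0.5,4,0],"twist":[0,0,0]},{"translation":[0,0,0],"twist":[0,0,0]}])

```text
clock: 4.95
ee_pos: [459.0, 1.8, 125.0]
ee_rot: [-0.067, 0.998, -0.002, 0.001]
force: [0.8, -21.3, 7.0]
grip_width: 0.21
```

send_rows(commands=[{"translation":[0,4,0],"twist":[0,0,0]},{"translation":[0,0,0],"twist":[0,0,0]}])

```text
clock: 5.2
ee_pos: [458.9, 4.1, 125.1]
ee_rot: [-0.067, 0.998, -0.003, 0.0]
force: [-1.7, -40.5, 8.4]
grip_width: 0.245
```

send_rows(commands=[{"translation":[0,4,0],"twist":[0,0,0]},{"translation":[0,0,0],"twist":[0,0,0]}])

```text
clock: 5.45
ee_pos: [458.4, 8.0, 125.0]
ee_rot: [-0.067, 0.998, -0.003, -0.0]
force: [-3.8, -40.3, 9.8]
grip_width: 0.331
```

The end stop was reached at TCP y of about 1: the force rose to 40 N and the fingers began to give. Total slide was about 61 mm. Releasing.

send_rows(commands=[{"translation":[0,-7,0],"twist":[0,0,0]},{"translation":[0,0,0],"twist":[0,0,0]},{"translation":[0,0,0],"twist":[0,0,0]}], claw=0)

```text
clock: 5.82
ee_pos: [458.0, 4.9, 124.4]
ee_rot: [-0.066, 0.998, 0.0, -0.001]
force: [-0.6, -0.1, 0.6]
grip_width: 0.496
```

send_rows(commands=[{"translation":[0,0,30],"twist":[0,0,0]},{"translation":[0,0,40],"twist":[0,0,0]},{"translation":[20,-10,30],"twist":[0,0,-10]},{"translation":[25,-12,0],"twist":[0,0,-10]},{"translation":[25,-10,0],"twist":[0,0,-10]},{"translation":[0,0,0],"twist":[0,0,-10]},{"translation":[0,0,0],"twist":[0,0,-10]},{"translation":[0,0,0],"twist":[0,0,-10]}])

```text
clock: 6.82
ee_pos: [528.2, -26.9, 224.3]
ee_rot: [0.444, 0.896, -0.0, -0.0]
force: [-0.2, 0.6, -0.2]
grip_width: 0.499
```

send_rows(commands=[{"translation":[0,0,0],"twist":[0,0,-10]},{"translation":[0,0,0],"twist":[0,0,-10]},{"translation":[0,0,0],"twist":[0,0,-10]},{"translation":[0,0,0],"twist":[0,0,0]}])

```text
clock: 7.32
ee_pos: [528.3, -27.0, 224.4]
ee_rot: [0.658, 0.753, -0.0, -0.0]
force: [-0.0, -0.8, -0.0]
grip_width: 0.498
```

```bash
python3 - <<'E'
from h import *
st();c=snap('scene')
A=cv2.resize(c['image'][120:270,190:340],(600,600),interpolation=cv2.INTER_CUBIC)
cv2.imwrite('pics/b1.png',A[:,:,::-1])
E
```

```text
t 7.33 tcp [528.3 -27.  224.4] z [-0.001  0.    -1.   ] jaw yaw from +y deg -82.32 F [-0.  -0.8 -0. ] w 47.3 q [-0.18  0.34  1.78  0.    1.02 -0.31]
```

View pics/b1.png

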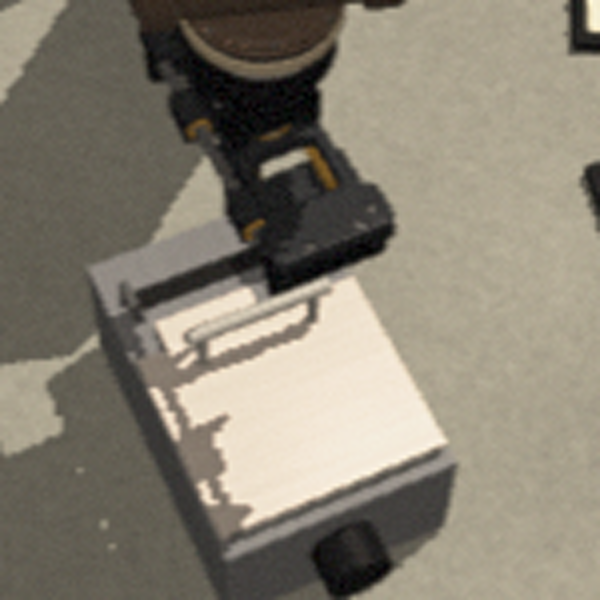

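The bar runs from about (190,333) to (328,287) in the crop, which matches the earlier fix. The gripper is above it and the knob is hidden behind the gripper. Descending to grip the bar.

send_rows(commands=[{"translation":[2,-4,-40],"twist":[0,0,0]},{"translation":[0,0,-40],"twist":[0,0,0]},{"translation":[0,0,-21],"twist":[0,0,0]},{"translation":[0,0,0],"twist":[0,0,0]}])

```text
clock: 7.88
ee_pos: [529.8, -31.3, 122.4]
ee_rot: [0.658, 0.753, -0.001, -0.001]
force: [0.1, -0.3, 0.5]
grip_width: 0.5
```

send_rows(commands=[{"translation":[0,0,0],"twist":[0,0,0]},{"translation":[0,0,0],"twist":[0,0,0]},{"translation":[0,0,0],"twist":[0,0,0]},{"translation":[0,0,0],"twist":[0,0,0]},{"translation":[0,0,0],"twist":[0,0,0]}], claw=1, newtons=15)

```text
clock: 8.5
ee_pos: [528.8, -31.7, 123.9]
ee_rot: [0.659, 0.752, -0.001, -0.001]
force: [-9.7, -3.7, 8.1]
grip_width: 0.112
```

```bash
python3 -c "
from h import *
st()"
```

```text
t 8.5 tcp [528.8 -31.7 123.9] z [-0.004 -0.    -1.   ] jaw yaw from +y deg -82.4 F [-9.7 -3.7  8.1] w 10.6 q [-0.18  0.48  1.89 -0.    0.78 -0.32]
```

send_rows(commands=[{"translation":[3.5,0.5,9.5],"twist":[0,0,0]},{"translation":[5.5,0.6,9.8],"twist":[0,0,0]},{"translation":[5.8,0.7,9],"twist":[0,0,0]},{"translation":[6.4,0.8,8.5],"twist":[0,0,0]}])

```text
clock: 9.0
ee_pos: [548.4, -29.4, 160.5]
ee_rot: [0.659, 0.752, -0.003, -0.003]
force: [-16.6, -6.2, 9.6]
grip_width: 0.111
```

send_rows(commands=[{"translation":[7.2,0.9,7.8],"twist":[0,0,0]},{"translation":[7.8,0.9,7.2],"twist":[0,0,0]},{"translation":[8.4,1,6.5],"twist":[0,0,0]},{"translation":[9,1.1,5.8],"twist":[0,0,0]}])

```text
clock: 9.5
ee_pos: [582.5, -25.5, 189.3]
ee_rot: [0.659, 0.752, -0.001, -0.001]
force: [-9.5, -3.8, 10.9]
grip_width: 0.111
```

```bash
python3 -c "
from h import *
st()"
```

```text
t 9.5 tcp [582.5 -25.5 189.3] z [-0.003 -0.001 -1.   ] jaw yaw from +y deg -82.42 F [-9.5 -3.8 10.9] w 10.5 q [-0.16  0.46  1.69 -0.    0.99 -0.29]
```

send_rows(commands=[{"translation":[9.4,1.1,5],"twist":[0,0,0]},{"translation":[9.7,1.2,4],"twist":[0,0,0]},{"translation":[10.2,1.2,3.2],"twist":[0,0,0]},{"translation":[10.4,1.3,2.3],"twist":[0,0,0]},{"translation":[10.5,1.3,1.4],"twist":[0,0,0]},{"translation":[10.5,1.3,0.4],"twist":[0,0,0]}])

```text
clock: 10.25
ee_pos: [645.4, -17.7, 204.0]
ee_rot: [0.659, 0.752, -0.0, 0.0]
force: [-2.2, -3.2, 3.1]
grip_width: 0.113
```

send_rows(commands=[{"translation":[10.6,1.3,-0.5],"twist":[0,0,0]},{"translation":[10.5,1.3,-1.4],"twist":[0,0,0]},{"translation":[10.3,1.3,-2.3],"twist":[0,0,0]},{"translation":[10.1,1.2,-3.2],"twist":[0,0,0]},{"translation":[9.8,1.2,-4.1],"twist":[0,0,0]},{"translation":[0,0,0],"twist":[0,0,0]}])

```text
clock: 11.0
ee_pos: [697.0, -11.2, 192.0]
ee_rot: [0.659, 0.752, 0.0, 0.0]
force: [1.2, -1.9, -0.4]
grip_width: 0.111
```

```bash
python3 - <<'E'
from h import *
st();c=snap('scene');d=snap('top')
A=cv2.resize(c['image'][110:270,190:350],(400,400));B=cv2.resize(d['image'][90:230,220:360],(400,400))
cv2.imwrite('pics/f1.png',np.hstack([A,B])[:,:,::-1])
E
```

```text
t 11.0 tcp [697.  -11.2 192. ] z [ 0.001  0.    -1.   ] jaw yaw from +y deg -82.42 F [ 1.2 -1.9 -0.4] w 10.5 q [-0.11  0.62  1.39  0.    1.14 -0.24]
```

View pics/f1.png

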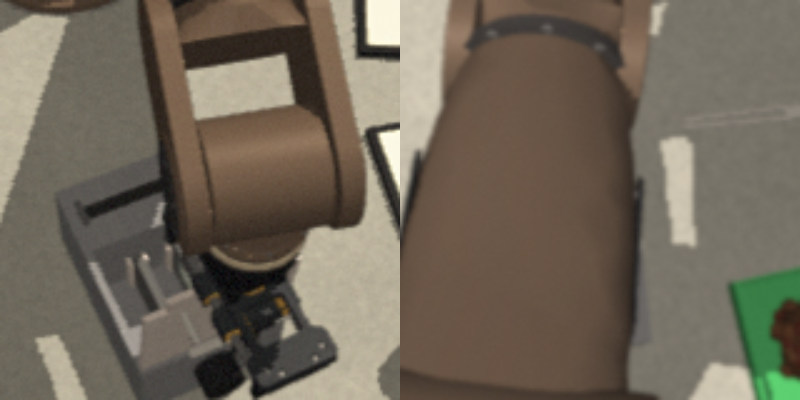

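The flap stands upright with the bar still gripped. The left half shows the open well, with a plate and ribs around (150,290). Opening slightly, rising, and then backing off towards the left.

send_rows(commands=[{"translation":[0,0,0],"twist":[0,0,0]},{"translation":[0,0,0],"twist":[0,0,0]},{"translation":[0,0,0],"twist":[0,0,0]}], claw=0.45)

```text
clock: 11.48
ee_pos: [695.9, -11.1, 192.7]
ee_rot: [0.659, 0.752, 0.0, -0.0]
force: [1.1, -0.6, -0.1]
grip_width: 0.271
```

send_rows(commands=[{"translation":[0,0,15],"twist":[0,0,0]},{"translation":[0,0,25],"twist":[0,0,0]},{"translation":[0,0,35],"twist":[0,0,0]},{"translation":[0,0,35],"twist":[0,0,0]},{"translation":[0,0,0],"twist":[0,0,0]}])

```text
clock: 12.1
ee_pos: [696.8, -11.4, 306.8]
ee_rot: [0.659, 0.752, 0.002, 0.003]
force: [-0.1, -0.4, -0.1]
grip_width: 0.278
```

send_rows(commands=[{"translation":[-30,35,0],"twist":[0,0,10]},{"translation":[-30,35,0],"twist":[0,0,10]},{"translation":[-30,35,0],"twist":[0,0,10]},{"translation":[-30,35,0],"twist":[0,0,10]},{"translation":[-20,35,0],"twist":[0,0,10]},{"translation":[0,35,0],"twist":[0,0,10]},{"translation":[0,0,0],"twist":[0,0,10]},{"translation":[0,0,0],"twist":[0,0,10]}])

```text
clock: 13.1
ee_pos: [555.6, 199.2, 302.3]
ee_rot: [0.018, 1.0, -0.0, -0.0]
force: [-0.2, 0.7, -0.0]
grip_width: 0.272
```

```bash
python3 - <<'E'
from h import *
import pickle
st();c=snap('scene');d=snap('top');pickle.dump((c,d),open('c1.pkl','wb'))
A=cv2.resize(c['image'][150:270,200:320],(400,400),interpolation=cv2.INTER_CUBIC);B=cv2.resize(d['image'][120:220,235:335],(400,400),interpolation=cv2.INTER_CUBIC)
cv2.imwrite('pics/w1.png',np.hstack([A,B])[:,:,::-1])
E
```

```text
t 13.1 tcp [555.6 199.2 302.3] z [-0.001 -0.    -1.   ] jaw yaw from +y deg -2.04 F [-0.2  0.7 -0. ] w 25.8 q [ 0.23  0.37  1.52  0.    1.25 -1.3 ]
```

View pics/w1.png

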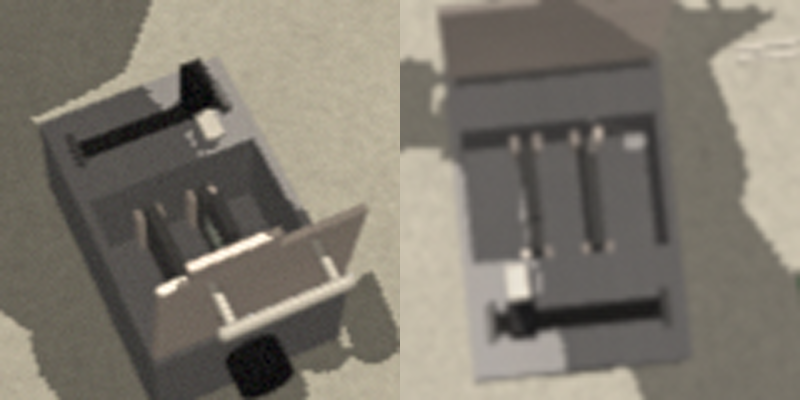

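The knob now sits at the left end of its rail and the flap stands open. The two plates lie along x in the well, at top crop x of about 530 and 592. They are dark, so I need a brightened crop to find the tab.

```bash
python3 - <<'E'
from h import *
import pickle
c,d=pickle.load(open('c1.pkl','rb'))
g=lambda I:(255*np.clip(I/150.,0,1)**.6).astype(np.uint8)
A=cv2.resize(g(c['image'][195:250,232:287]),(400,400),interpolation=cv2.INTER_CUBIC);B=cv2.resize(g(d['image'][145:190,257:302]),(400,400),interpolation=cv2.INTER_CUBIC)
cv2.imwrite('pics/w2.png',np.hstack([A,B])[:,:,::-1])
E
```

```text
(no output)
```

View pics/w2.png

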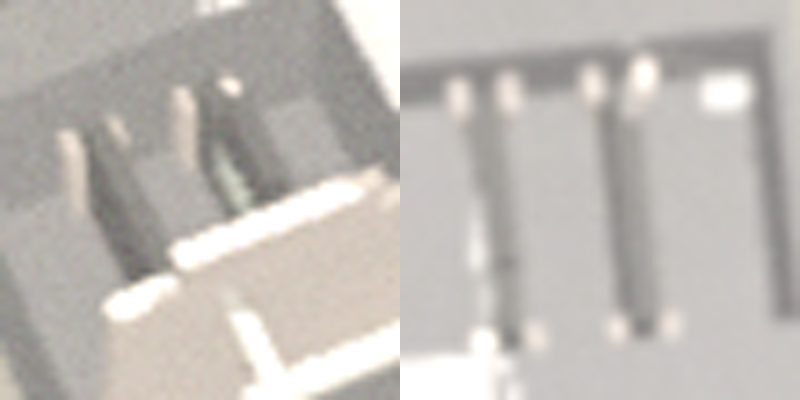

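The greenish glass shows in the plate on the robot's left, at (230,185) in the left half. The tab step shows in the left slot of the top view at (505,262). So the filter is in the +y slot. Getting its position from the ribs.

```bash
python3 - <<'E'
from h import *
import pickle
np.set_printoptions(precision=1,suppress=True)
c,d=pickle.load(open('c1.pkl','rb'))
px=lambda u,v:((u-400+.5)*45/400+257-.5,(v+.5)*45/400+145-.5)
P={n:onz(d,*px(*p),57) for n,p in dict(Lf=(485,95),Ln=(511,337),Rf=(618,80),Rn=(643,325)).items()}
print(P)
L=(P['Lf']+P['Ln'])/2;R=(P['Rf']+P['Rn'])/2
print('L',L,'R',R,'gap',np.linalg.norm(L-R),'unit',(L+R)/2)
for a,b in(('Lf','Ln'),('Rf','Rn')):
    v=P[a]-P[b];print(np.linalg.norm(v),np.degrees(np.arctan2(v[1],v[0])))
v=L-R;print('yaw',np.degrees(np.arctan2(-v[0],v[1])))
E
```

```text
{'Lf': array([598.1,  -2.9,  57. ]), 'Ln': array([516.9, -12.6,  57. ]), 'Rf': array([603.7, -47.3,  57. ]), 'Rn': array([521.5, -56.4,  57. ])}
L [557.5  -7.7  57. ] R [562.6 -51.8  57. ] gap 44.39167681216392 unit [560.  -29.8  57. ]
81.75842600285442 6.822806575662423
82.70107451848753 6.347470967022572
yaw 6.637756970759807
```

send_rows(commands=[{"translation":[0,-40,0],"twist":[0,0,4.3]},{"translation":[0,-42,0],"twist":[0,0,4.4]},{"translation":[0,-42,0],"twist":[0,0,0]},{"translation":[0,-42,0],"twist":[0,0,0]},{"translation":[2,-41,0],"twist":[0,0,0]},{"translation":[0,0,-45],"twist":[0,0,0]},{"translation":[0,0,-55],"twist":[0,0,0]},{"translation":[0,0,-55],"twist":[0,0,0]}], claw=0.24, newtons=20)

```text
clock: 14.2
ee_pos: [557.9, -8.7, 146.3]
ee_rot: [-0.052, 0.999, -0.0, 0.0]
force: [0.8, -0.2, -0.9]
grip_width: 0.381
```

send_rows(commands=[{"translation":[0,0,-30],"twist":[0,0,0]},{"translation":[0,0,0],"twist":[0,0,0]}])

```text
clock: 14.45
ee_pos: [557.0, -8.4, 115.8]
ee_rot: [-0.053, 0.999, 0.0, -0.002]
force: [0.2, -0.1, 1.0]
grip_width: 0.38
```

```bash
python3 -c "
from h import *
st()"
```

```text
t 14.45 tcp [557.   -8.4 115.8] z [-0.004  0.001 -1.   ] jaw yaw from +y deg 6.06 F [ 0.2 -0.1  1. ] w 36.1 q [-0.13  0.52  1.83  0.    0.8  -1.81]
```

send_rows(commands=[{"translation":[0,1,-15],"twist":[0,0,0.5]},{"translation":[0,0,-17],"twist":[0,0,0]},{"translation":[0,0,-17],"twist":[0,0,0]},{"translation":[0,0,0],"twist":[0,0,0]}])

```text
clock: 14.95
ee_pos: [557.7, -7.3, 67.9]
ee_rot: [-0.059, 0.998, 0.0, -0.001]
force: [-0.5, 0.6, -0.1]
grip_width: 0.377
```

send_rows(commands=[{"translation":[0,0,0],"twist":[0,0,0]},{"translation":[0,0,0],"twist":[0,0,0]},{"translation":[0,0,0],"twist":[0,0,0]},{"translation":[0,0,0],"twist":[0,0,0]}], claw=1)

```text
clock: 15.45
ee_pos: [558.2, -6.9, 68.9]
ee_rot: [-0.059, 0.998, 0.0, 0.0]
force: [0.2, 4.6, 3.3]
grip_width: 0.106
```

```bash
python3 -c "
from h import *
st()"
```

```text
t 15.45 tcp [558.2  -6.9  68.9] z [ 0.001  0.001 -1.   ] jaw yaw from +y deg 6.75 F [0.2 4.6 3.3] w 10.1 q [-0.13  0.59  1.86  0.    0.69 -1.82]
```

send_rows(commands=[{"translation":[0,0.6,0],"twist":[0,0,0]},{"translation":[0,0,10],"twist":[0,0,0]},{"translation":[0,0,20],"twist":[0,0,0]},{"translation":[0,0,25],"twist":[0,0,0]},{"translation":[0,0,30],"twist":[0,0,0]},{"translation":[0,0,35],"twist":[0,0,0]},{"translation":[0,0,40],"twist":[0,0,0]},{"translation":[0,0,15],"twist":[0,0,0]}], newtons=30)

```text
clock: 16.45
ee_pos: [558.4, -7.0, 245.9]
ee_rot: [-0.059, 0.998, -0.0, 0.002]
force: [0.3, -0.3, -1.6]
grip_width: 0.102
```

```bash
python3 - <<'E'
from h import *
st();c=snap('scene')
I=(255*np.clip(c['image'][100:280,190:350]/200.,0,1)**.7).astype(np.uint8)
cv2.imwrite('pics/l1.png',cv2.resize(I,(533,600),interpolation=cv2.INTER_CUBIC)[:,:,::-1])
E
```

```text
t 16.45 tcp [558.4  -7.  245.9] z [ 0.003 -0.001 -1.   ] jaw yaw from +y deg 6.78 F [ 0.3 -0.3 -1.6] w 9.7 q [-0.13  0.36  1.69 -0.    1.09 -1.82]
```

View pics/l1.png

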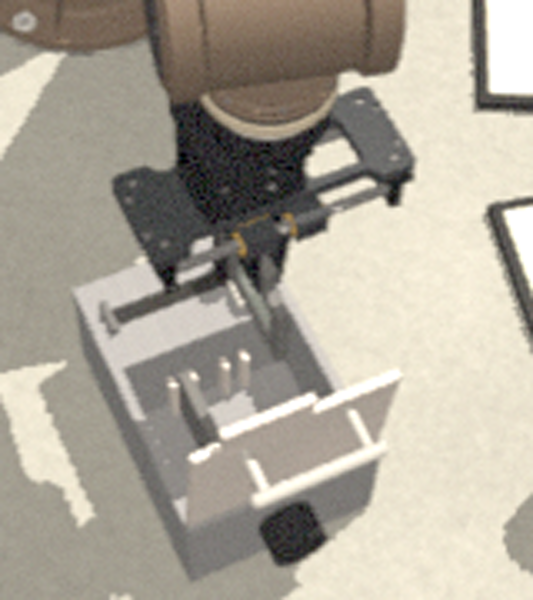

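The filter plate with its glass hangs from the gripper, the blank is still in the right slot at (195,410), and the flap stands open. Carrying the plate to the pad.

send_rows(commands=[{"translation":[-4,25,0],"twist":[0,0,0]},{"translation":[-8,40,0],"twist":[0,0,0]},{"translation":[-9,45,0],"twist":[0,0,0]},{"translation":[-10,48,0],"twist":[0,0,0]},{"translation":[-10,50,0],"twist":[0,0,0]},{"translation":[-10,50,0],"twist":[0,0,0]},{"translation":[-10,45,-10],"twist":[0,0,0]},{"translation":[-7,29.5,-17],"twist":[0,0,0]}])

```text
clock: 17.5
ee_pos: [489.2, 327.4, 215.1]
ee_rot: [-0.06, 0.998, -0.0, -0.0]
force: [0.3, 0.5, -1.5]
grip_width: 0.102
```

send_rows(commands=[{"translation":[0,0,-25],"twist":[0,0,0]},{"translation":[0,0,-17],"twist":[0,0,0]},{"translation":[0,0,-8],"twist":[0,0,0]},{"translation":[0,0,0],"twist":[0,0,0]},{"translation":[0,0,0],"twist":[0,0,0]},{"translation":[0,0,0],"twist":[0,0,0]}])

```text
clock: 18.25
ee_pos: [490.3, 325.8, 167.1]
ee_rot: [-0.059, 0.998, 0.0, 0.0]
force: [0.4, -1.0, -1.8]
grip_width: 0.102
```

```bash
python3 - <<'E'
from h import *
st();c=snap('scene');d=snap('top')
h=np.array([-.116,.993,0]);l=np.array([.993,.116,0])
T=sense()['ee_pos']
for k in(-1,1):print('pred lower corner px',np.round(proj(c,T+k*40*l+[0,0,-57])[0],1))
print('pad mid px',np.round(proj(c,[490.2,325.6,12])[0],1))
A=cv2.resize(c['image'][120:240,300:420],(400,400),interpolation=cv2.INTER_CUBIC);B=cv2.resize(d['image'],(400,300))
C=np.zeros((400,800,3),np.uint8);C[:,:400]=A;C[:300,400:]=B
cv2.imwrite('pics/e1.png',C[:,:,::-1])
E
```

```text
t 18.25 tcp [490.3 325.8 167.1] z [ 0.001  0.001 -1.   ] jaw yaw from +y deg 6.77 F [ 0.4 -1.  -1.8] w 9.7 q [ 0.47  0.49  1.7   0.    0.95 -1.21]
pred lower corner px [367.8 146.8]
pred lower corner px [383.7 168.7]
pad mid px [368.2 177.4]
```

View pics/e1.png

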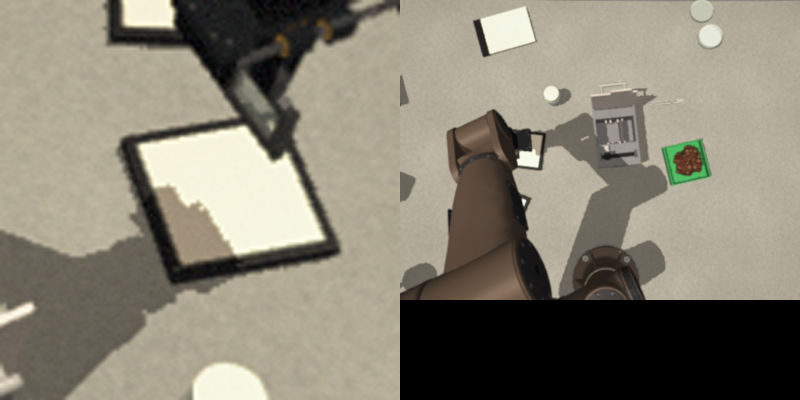

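The predicted far lower corner of the plate is at crop (279,162), and the picture shows it at about (278,160). So the plate is upright over the pad with its lower edge about 98 mm above the face. The flap is open and the tray, jar and forceps are where they were.

```bash
python3 -c "
from h import *
st();finish_job()"
```

```text
t 18.35 tcp [490.2 325.7 167. ] z [ 0.001  0.    -1.   ] jaw yaw from +y deg 6.77 F [-0.7  0.9 -2. ] w 9.8 q [ 0.47  0.49  1.7   0.    0.95 -1.21]
the job is handed in; nothing more can be done
```

I did all the steps in the order asked and handed the job in at about 18 s on the robot clock, still holding the filter plate over the pad. `finish_job` gave no verdict.

- **Lock:** I slid the knob about 61 mm left to its end stop. The wrist force rose to about 40 N there, and a later picture shows the knob at the left end of its rail. That 40 N came through the fingertips as they began to give. It equals the limit set for the arm and gripper body, though I don't think the body was touching anything.
- **Flap:** I swung it open by its bar to about 95°, and it stayed standing after I let go.
- **Plates:** I drew the filter plate out of the left slot. The picture after the lift shows its glass in the gripper and the blanking plate still in the right slot.
- **Presenting the plate:** It is over the middle of the farthest pad, at (490, 326) mm, upright and tab up. Its lower edge is about 98 mm above the pad face. Its lower corner in the last picture matched the predicted spot within about a pixel, and the grip reads 9.8 mm on the 10 mm tab.
- **Other things:** The tray, jar and forceps are where they were in the last picture.
- **Disagreement:** My first estimate of the unit's yaw was 7.6°. The plate ribs later gave 6.6°, and I used that for the plate grasp.

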